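# Shut the tagged water valve under the sliding cover

### The job

The analyser's water has to be cut off at the grey service box on the lab bench. With the fingertips, push the box's loose cover straight back, away from you, to its rear stop so that both valves are uncovered, then push the handle of the valve with the round tag on its stem clockwise until it is fully shut at its stop, lying across its pipe. Slide only: do not lift the cover or anything else, and leave the other valve and the things on the bench as they are.

Things in the scene. Friction and masses are not known exactly. Their poses are not given: they have to be found in the camera images.
- service_box: Fixed grey sheet-metal water service box, 280 (x) x 306 (y) x 92 mm high. Origin: centre of its underside, on the bench; x points to its rear (away from the robot), y to its left, z up. Its top is a shallow tray, 268 x 294 mm, floor 86 mm up, inside a rim 6 mm wide and 92 mm high; the cover slides in it. The tray's rear half is a closed deck. Pipe elbows, 45 mm high, stand up to 60 mm before and behind it
- well (a point): Centre of the open valve well in the front half of the tray, at the height of the tray floor (86 mm): 108 (box x) x 256 mm (box y), centred 64 mm before the box's centre. Pipes run through it along box x, one under each valve; pipes and valve bodies reach up to 47 mm above the bench, so there is free room under the handles
- cover: Loose flat aluminium cover, 130 (x) x 290 (y) x 4 mm, about 0.4 kg, lying in the tray (underside 86 mm above the bench, 2 mm side play). Origin: centre of its underside; axes as the box's. It starts over the well, at box x = -67 to -55 mm; fully back against the rear rim it is at box x = +69 mm. Held by its weight only; it slides with 2 to 6 N
- finger_bar (a point): Centre of the steel finger bar fixed across the cover's top: 8 (x) x 120 (y) x 16 mm high, its top 106 mm above the bench. It lies 37 mm before the cover's centre; 24 mm of flat cover lie before it. Push its front face
- tagged_handle (a joint): Angle of the tagged valve's handle: 0 = open, pointing to the box's front along its pipe; 1.571 = shut at its stop, pointing to the box's left (+y) across the pipe; it grows clockwise seen from above. Starts at 0 to 0.3. It stays where it is left; turning it takes about 2 to 3 N near the end of the handle
- tagged_stem (a point): Point on the upright turning axis of the tagged valve, 66.5 mm above the bench (mid height of the handle). On its stem, above the handle, sits a flat round aluminium tag 38 mm across, top of its nut 80 mm above the bench; the other valve has only a small nut. It may be the left or the right valve; stems 110 mm apart, 48 mm before the box's centre
- tagged_tip (a point): End of the tagged valve's handle, 62 mm from the stem axis, at mid height. The handle is a level bar, 61.5 to 71.5 mm above the bench, with a black sleeve 14 mm wide that reaches from 20 to 62 mm from the stem
- plain_handle (a joint): Angle of the other valve's handle, the same way round; starts open (0 to 0.15) and is to be left so
- plain_tip (a point): End of the other valve's handle, which is of the same shape and size
- tube_rack: Black wire rack of capped blood tubes beside the box, 240 x 70 mm, 106 mm high; origin under its centre, x along its length
- specimen_cup: Lidded specimen cup, 58 mm across, 68 mm high; origin under its centre
- tip_box: Pipette tip box, 122 (x) x 84 x 63 mm high; origin under its centre
- reagent_bottle: Amber bottle, 60 mm across, 115 mm high; origin under its centre
- label_roll: Roll of labels lying flat, 72 mm across, 26 mm high; origin under its centre
- tube_block: White block 42 x 42 x 30 mm with one capped tube standing in it, 88 mm high; origin under its centre
- marker: Marker pen lying on the bench, 125 (x) x 15 mm; origin under its centre

How it is judged:
By the outcome, as a careful person would: the job done as asked, in the order asked, and still so for the second after the job is handed in, with the robot touching nothing.
It also fails if it takes over 48 s, if anything falls off the work surface, if the arm or the gripper's body presses on something with over 40 N, if the wrist force passes 120 N, or if a joint passes its speed limit or range.

### The arm

A 7-joint arm with a two-finger parallel gripper is mounted at the origin on the work surface. World frame = base frame: x ahead of the robot, y to its left, z up, the work surface at z = 0. Lengths are in m, angles in rad, forces in N, time in s.
With the tool pointing down it reaches from about 0.35 to 0.9 m from the base axis. Payload 8.1 kg.
Tool frame: the origin (TCP) lies on the centre line of the jaws, within the pads' length; the fingertips stand arm.tip_extent ahead of it and the grasp point (between the pads) lies 3 mm ahead of it (arm.tip_extent is the distance from the TCP to the fingertips, in m); y points along the fingers, z is the direction in which the jaws open and shut, and the axes are right-handed (so a half turn about y gives the same grasp; the last joint's range is limited). The gripper opens to 92 mm and grips with 3 to 60 N. Pads are 19 mm wide; open, the fingers measure 130 mm over their backs; the gripper's body (75 mm by 190 mm) begins 47 mm behind the grasp point.
Start: joints at [1.08, 0.434, 0.025, 1.573, -0.012, 1.134, -0.075], TCP at [0.236, -0.579, 0.249] pointing down, gripper open.
Joint ranges: [-2.62, 2.62], [-0.44, 2.09], [-1.27, 1.32], [0.08, 2.57], [-1.32, 4.46], [0.12, 2], [-2.74, 2.74]. Speed limits (rad/s): [2.22, 2.22, 3.01, 3.01, 3.14, 3.14, 3.14].

### API

Orientations are given as a rotation vector (axis times angle).
In Python, from cell import observe, get_image, sign_off, boxes_of, place_of, arm gives the robot as it stands.
- The arm moves only by the tool arm_command, never from a script. Its argument "plan" is a list of rows, each a list of 2 entries, a list of its own where there are three numbers: the shift along the tool's x, y, z in m, then the turn, a rotation vector about the tool's x, y, z in degrees. In form: [[[tx, ty, tz], [ax, ay, az]], ...]. A call has 1 to 5 rows; each row is the pose to reach, as a shift and turn from the pose commanded when the call began, along the tool's axes at that moment; what a row does not reach only later rows make up. A row lasts 1/10 s, in which the tool goes at most 50 mm and 8.59 degrees, less where a joint would pass 70% of its speed; a pose out of reach is approached as far as the arm can. A call with a gripper value outside its range is refused whole. "fingers" is the closure, from -1 (fully open) to 1 (shut), set as the call begins (left out, the last holds). The fingers move at their own pace and stop on an object; "squeeze" is the grip in N (left out, the last holds). Time passes only in rows, so rows that repeat a pose let the fingers close. It gives the time, the measured TCP pose, the force and the opening at its end, in the units of the state.
- observe(): the state, without advancing time (a new reading comes with each control period).
- get_image(name): name is "scene" or "top" or "wrist"; returns a dict with "color" (384x512x3 uint8, red, green, blue), "camera_matrix" (3x3 intrinsics, pixels), "world_to_cam" (4x4, takes a point from world to camera coordinates); the wrist camera has in their place "mount" (4x4, takes a point from camera to tool coordinates, whose origin is the TCP and whose axes are the tool frame's). Camera axes: x right, y up, looking along -z (the intrinsics and any distortion apply to the point x, -y, -z); pixel columns grow to the right and rows downward; lengths in m; the calibration is good to about 2 mm. A picture is of the moment at which its call begins: read the wrist's pose just before it. There is no depth.
- sign_off(): hands the job in, once; it reports no verdict.
Trained networks look in a picture, given as the dict that the camera call returned (one of the last four; its "shot" number tells which), for a name from the list of things; names that differ only in an ending like _2 or _b are one class to them, and where a whole thing is asked for, a point or a joint stands for the part that bears it (a point fixed in the world has none). Each returns a list of dicts, best first, with "confidence" (0 to 1); they miss things now and then, are a little off and sometimes report something else, mostly with a low value. They report only what shows in the picture. A call takes as long as a camera call.
- boxes_of(picture, thing): "point" ([column, row] in pixels, amid what is visible of it).
- place_of(picture, thing): "point" ([column, row] in pixels: a listed point, or the origin of a listed thing).
The state is a dict: "clock": time; "joints": joint angles; "dq": joint speeds; "joint_efforts": joint torques, N m; "position": TCP position; "ee_rot": TCP orientation; "force": force on the tool from outside, world axes, zero at the start; "ft_torque": the same for the moment, N m; "width": opening from 0.0 (shut) to 1.0 (fully open).
Only numpy, scipy, OpenCV 4.12 (cv2) and the standard library are available. Lean on these libraries where they do the work, as an engineer would, in place of code of your own. Each camera call takes 0.05 s, during which the arm holds its last target.

## Working session

There is one attempt and no reset: what is moved stays moved. The work goes in short steps, Python scripts to look and compute and a tool call to move; the robot and the scene stay as the last step left them, time stands still between calls to the robot, and variables do not carry over. Pictures are saved under pics/ and viewed, and the job is handed in when it is done.

Besides the shell and the picture viewer there is one more tool, called after "Request:" by a JSON object that holds its "method" and its "body", one argument or row to a line. arm_command: Moves the arm, as the interface text tells. Its arguments: {"type":"object","properties":{"plan":{"type":"array","items":{"type":"array"}},"fingers":{"type":"number"},"squeeze":{"type":"number"}},"required":["plan"]}

```bash
ls; mkdir -p pics
cat > h.py <<'E'
import numpy as np, cv2
from cell import observe,get_image,sign_off,boxes_of,place_of,arm
def save(p,n): cv2.imwrite('pics/'+n+'.png',p['color'][:,:,::-1])
def ray(p,px,W=None):
    K=np.array(p['camera_matrix'],float)
    if W is None: W=np.array(p['world_to_cam'])
    C=np.linalg.inv(W)
    d=np.linalg.inv(K)@np.array([px[0],px[1],1.])
    d=C[:3,:3]@np.array([d[0],-d[1],-d[2]])
    return C[:3,3],d
def atz(p,px,z,W=None):
    o,d=ray(p,px,W); return o+d*(z-o[2])/d[2]
def proj(p,X,W=None):
    if W is None: W=np.array(p['world_to_cam'])
    c=W[:3,:3]@np.array(X)+W[:3,3]
    q=np.array(p['camera_matrix'])@np.array([c[0],-c[1],-c[2]]); return q[:2]/q[2]
E
python3 - <<'E'
from h import *
s=observe(); print(s); print(arm, getattr(arm,'tip_extent',None))
for n in('scene','top'):
    p=get_image(n); save(p,n+'0'); print(n,[k for k in p], p['camera_matrix'])
    for t,z in (('service_box',0),('cover',.086),('finger_bar',.106),('well',.086),('tagged_stem',.0665),('tagged_tip',.0665),('plain_tip',.0665),('tube_rack',0),('reagent_bottle',0),('specimen_cup',0),('tip_box',0),('tube_block',0),('label_roll',0),('marker',0)):
        for r in place_of(p,t)[:2]: print(t,np.round(r['point']),round(r['confidence'],2),atz(p,r['point'],z).round(3))
E
```

```text
pics
{'clock': 0.0, 'joints': array([ 1.08042089,  0.4352195 ,  0.02497945,  1.57409489, -0.0116185 ,
        1.13399948, -0.07512778]), 'dq': array([-0.00110584,  0.00023985,  0.00091657, -0.0007143 ,  0.00122808,
       -0.00188564, -0.00054486]), 'joint_efforts': array([-2.48594233e-04, -6.67840791e+01,  9.85185988e-01, -3.14462686e+01,
       -6.05025259e-02,  4.26270033e-02,  1.23828008e-04]), 'position': array([ 0.23610229, -0.57817281,  0.24794803]), 'ee_rot': array([-0.39482513,  2.01068421, -2.00757938]), 'force': array([-0.16505057, -0.66960353,  0.18716238]), 'ft_torque': array([-0.01759363,  0.05376905, -0.02265068]), 'width': 0.9992684541693942}
<Robot object at 0x7f3632f63e00> 0.022
scene ['color', 'camera_matrix', 'world_to_cam', 'shot'] [[369.77438119   0.         253.00761336]
 [  0.         369.77438119 190.80118423]
 [  0.           0.           1.        ]]
service_box [240. 235.] 0.92 [ 0.568 -0.055  0.   ]
cover [223. 206.] 0.95 [ 0.51  -0.051  0.086]
finger_bar [214. 195.] 0.92 [ 0.479 -0.05   0.106]
finger_bar [220. 205.] 0.74 [ 0.511 -0.064  0.106]
tube_
[... 362 characters left out ...]
atrix', 'world_to_cam', 'shot'] [[369.78207408   0.         251.26830111]
 [  0.         369.78207408 193.23722701]
 [  0.           0.           1.        ]]
service_box [286. 194.] 0.66 [ 0.568 -0.045  0.   ]
cover [293. 207.] 0.9 [ 0.515 -0.054  0.086]
finger_bar [294. 225.] 0.56 [ 0.465 -0.051  0.106]
finger_bar [242. 258.] 0.51 [0.379 0.089 0.106]
reagent_bottle [370. 177.] 0.63 [ 0.613 -0.298  0.   ]
specimen_cup [215. 228.] 0.67 [0.468 0.171 0.   ]
tip_box [382. 219.] 0.61 [ 0.486 -0.327  0.   ]
tip_box [208. 161.] 0.3 [ 0.675  0.192 -0.   ]
tube_block [288. 271.] 0.62 [ 0.34  -0.041  0.   ]
label_roll [244. 256.] 0.97 [0.386 0.086 0.   ]
marker [343. 263.] 0.62 [ 0.359 -0.203  0.   ]
```

View pics/scene0.png

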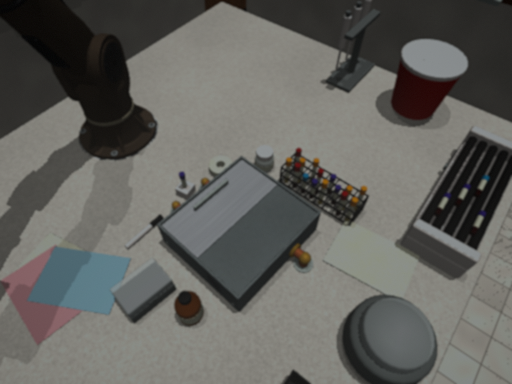

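View pics/top0.png

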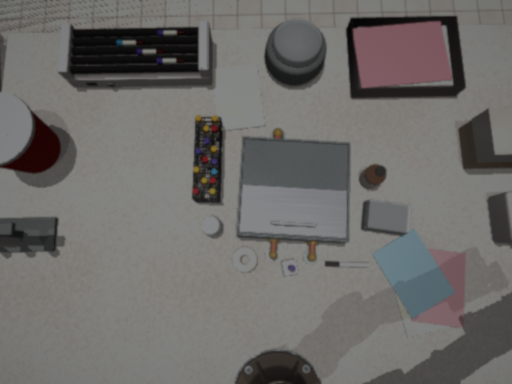

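Run:
```python
from h import *
p=get_image('top'); c=p['color'][125:285,190:400]
cv2.imwrite('pics/c1.png',cv2.resize(c,None,fx=3.7,fy=3.7,interpolation=cv2.INTER_CUBIC)[:,:,::-1])
R=cv2.Rodrigues(observe()['ee_rot'])[0]; print(R.round(3))
```

```text
[[-0.926  0.     0.378]
 [-0.378 -0.    -0.926]
 [-0.    -1.     0.   ]]
```

View pics/c1.png

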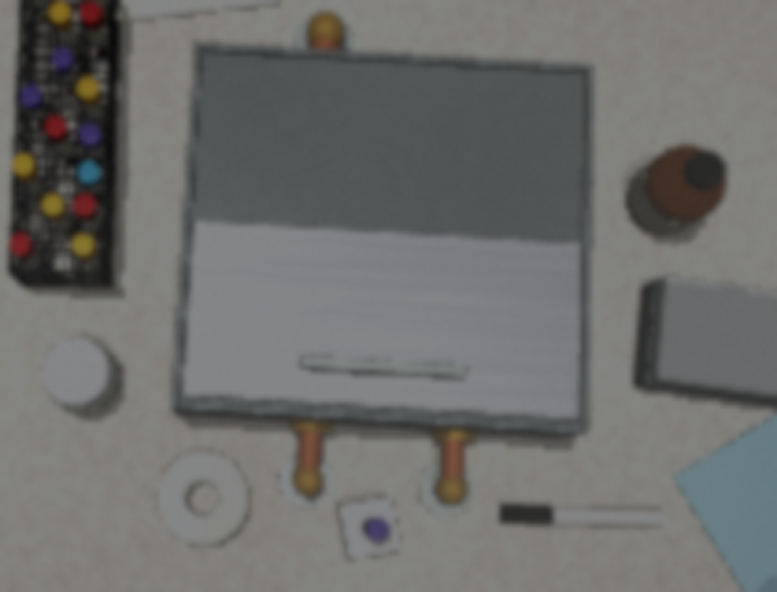

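Run:
```python
from h import *
p=get_image('top')
f=lambda u,v:(190+u/3.7,125+v/3.7)
P={}
for n,u,v,z in (('TL',197,44,.092),('TR',592,66,.092),('BR',584,426,.092),('BL',178,404,.092),('barL',300,360,.106),('barR',466,370,.106),('covL',195,220,.09),('covR',581,241,.09),('pipeL',308,480,.045),('pipeR',452,489,.045)):
    P[n]=atz(p,f(u,v),z); print(n,P[n].round(4))
for a,b in (('TL','TR'),('BL','BR'),('barL','barR'),('covL','covR'),('pipeL','pipeR')):
    d=P[a]-P[b]; print(a,b,np.linalg.norm(d),np.degrees(np.arctan2(-d[0],d[1])))
print(np.mean([P[k] for k in('TL','TR','BR','BL')],0), (P['barL']+P['barR'])/2)
```

```text
TL [0.7177 0.0805 0.092 ]
TR [ 0.6942 -0.2203  0.092 ]
BR [ 0.422  -0.1969  0.092 ]
BL [0.4436 0.0985 0.092 ]
barL [0.4727 0.0092 0.106 ]
barR [ 0.4632 -0.1106  0.106 ]
covL [0.5808 0.0841 0.09  ]
covR [ 0.5592 -0.2039  0.09  ]
pipeL [0.3873 0.0025 0.045 ]
pipeR [ 0.3786 -0.1062  0.045 ]
TL TR 0.30177460347986673 -4.468684636946141
BL BR 0.2961828620878121 -4.174044353916932
barL barR 0.12018987279695816 -4.548267926753542
covL covR 0.2888255708091112 -4.289214180952865
pipeL pipeR 0.10905107410355638 -4.605957429478183
[ 0.56936133 -0.05955193  0.092     ] [ 0.46796414 -0.05071057  0.106     ]
```

Request:
{"method": "arm_command", "body": {
  "plan": [
    [[-0.39, 0.05, -0.41], [0, 26.6, 0]],
    [[-0.39, 0.05, -0.41], [0, 26.6, 0]],
    [[-0.39, 0.05, -0.41], [0, 26.6, 0]],
    [[-0.39, 0.05, -0.41], [0, 26.6, 0]],
    [[-0.39, 0.05, -0.41], [0, 26.6, 0]]
  ],
  "fingers": 1,
  "squeeze": 20
}}

```text
clock: 2.1
position: [0.327, -0.3463, 0.2269]
ee_rot: [-0.085, -2.182, 2.183]
force: [1.9, -0.8, 0.5]
width: 0.617
```

```bash
cat >> h.py <<'E'
YAW=np.radians(-4.4); BC=np.array([.5694,-.0596])
XH=np.array([np.cos(YAW),np.sin(YAW)]); YH=np.array([-np.sin(YAW),np.cos(YAW)])
def tobox(X): d=np.array(X)[:2]-BC; return np.array([d@XH,d@YH])
def delta(bx,by,ztip):
    s=observe(); R=cv2.Rodrigues(s['ee_rot'])[0]
    t=np.r_[BC+XH*bx+YH*by, ztip+.022]
    Rt=np.array([np.r_[-XH,0],[0,0,-1],np.r_[-YH,0]]).T
    print('t',round(s['clock'],2),'box',tobox(s['position']).round(4),'ztip',round(s['position'][2]-.022,4),'F',s['force'].round(1),'w',round(s['width'],3))
    print('shift',(R.T@(t-s['position'])).round(4),'turn',np.degrees(cv2.Rodrigues(R.T@Rt)[0].ravel()).round(2))
E
python3 -c "
from h import *
delta(-.1275,.001,.16)"
```

```text
t 2.1 box [-0.2197 -0.3044] ztip 0.2049 F [ 1.9 -0.8  0.5] w 0.617
shift [-0.0919  0.0448 -0.3055] turn [-0.03 -0.04 -0.04]
```

Request:
{"method": "arm_command", "body": {
  "plan": [
    [[-0.092, 0.045, -0.305], [0, 0, 0]],
    [[-0.092, 0.045, -0.305], [0, 0, 0]],
    [[-0.092, 0.045, -0.305], [0, 0, 0]],
    [[-0.092, 0.045, -0.305], [0, 0, 0]],
    [[-0.092, 0.045, -0.305], [0, 0, 0]]
  ]
}}

```text
clock: 2.6
position: [0.4165, -0.1154, 0.1921]
ee_rot: [-0.085, -2.182, 2.183]
force: [0.8, -0.9, 0.2]
width: 0.181
```

```bash
python3 -c "
from h import *
delta(-.1275,.001,.16)"
```

```text
t 2.6 box [-0.1482 -0.0674] ztip 0.1701 F [ 0.8 -0.9  0.2] w 0.181
shift [-0.0207  0.0101 -0.0684] turn [-0.02  0.   -0.07]
```

Request:
{"method": "arm_command", "body": {
  "plan": [
    [[-0.02, 0.01, -0.05], [0, 0, 0]],
    [[-0.02, 0.01, -0.068], [0, 0, 0]],
    [[-0.02, 0.045, -0.068], [0, 0, 0]],
    [[-0.02, 0.045, -0.068], [0, 0, 0]],
    [[-0.02, 0.045, -0.068], [0, 0, 0]]
  ]
}}

```text
clock: 3.1
position: [0.4405, -0.0514, 0.147]
ee_rot: [-0.082, -2.181, 2.181]
force: [1.2, -0.8, 0.1]
width: 0.007
```

Run:
```python
from h import *
delta(-.1275,.001,.095)
s=observe()
p=get_image('wrist'); save(p,'w1'); 
T=np.eye(4);T[:3,:3]=cv2.Rodrigues(s['ee_rot'])[0];T[:3,3]=s['position']
W=np.linalg.inv(T@np.array(p['mount']))
for r in place_of(p,'finger_bar'): print(r, atz(p,r['point'],.106,W), tobox(atz(p,r['point'],.106,W)))
p=get_image('scene'); save(p,'s1')
p=get_image('top');c=p['color'][125:285,190:400]
cv2.imwrite('pics/c2.png',cv2.resize(c,None,fx=3.7,fy=3.7,interpolation=cv2.INTER_CUBIC)[:,:,::-1])
```

```text
t 3.1 box [-0.1292 -0.0017] ztip 0.125 F [ 1.2 -0.8  0.1] w 0.007
shift [-0.0017  0.03   -0.0027] turn [-0.02 -0.01  0.11]
{'point': [242.0, 169.4], 'confidence': 0.94} [ 0.46797503 -0.04951259  0.106     ] [-0.10189994  0.00227645]
```

View pics/w1.png

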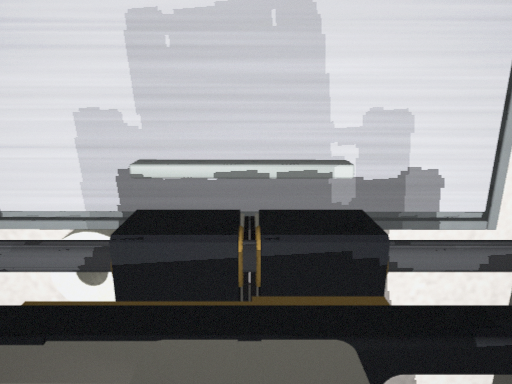

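View pics/s1.png

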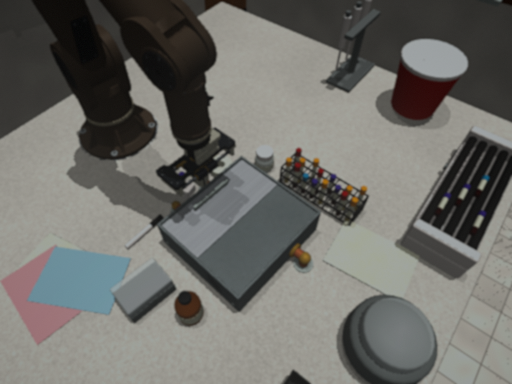

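Run:
```python
from h import *
p=get_image('wrist')
M=np.array(p['mount']);W=np.linalg.inv(M); print(M.round(3))
for y in (.022,-.0,-.02):
  for z in (-.019,.019):
    for x in (-.0095,.0095): print(x,y,z,proj(p,[x,y,z],W).round())
```

```text
[[-0.001 -0.969 -0.245 -0.064]
 [ 0.001  0.245 -0.969 -0.135]
 [ 1.    -0.001  0.001 -0.   ]
 [ 0.     0.     0.     1.   ]]
-0.0095 0.022 -0.019 [211. 213.]
0.0095 0.022 -0.019 [212. 249.]
-0.0095 0.022 0.019 [289. 213.]
0.0095 0.022 0.019 [287. 249.]
-0.0095 -0.0 -0.019 [205. 230.]
0.0095 -0.0 -0.019 [206. 271.]
-0.0095 -0.0 0.019 [294. 230.]
0.0095 -0.0 0.019 [293. 271.]
-0.0095 -0.02 -0.019 [198. 251.]
0.0095 -0.02 -0.019 [200. 296.]
-0.0095 -0.02 0.019 [301. 251.]
0.0095 -0.02 0.019 [299. 297.]
```

View pics/c2.png

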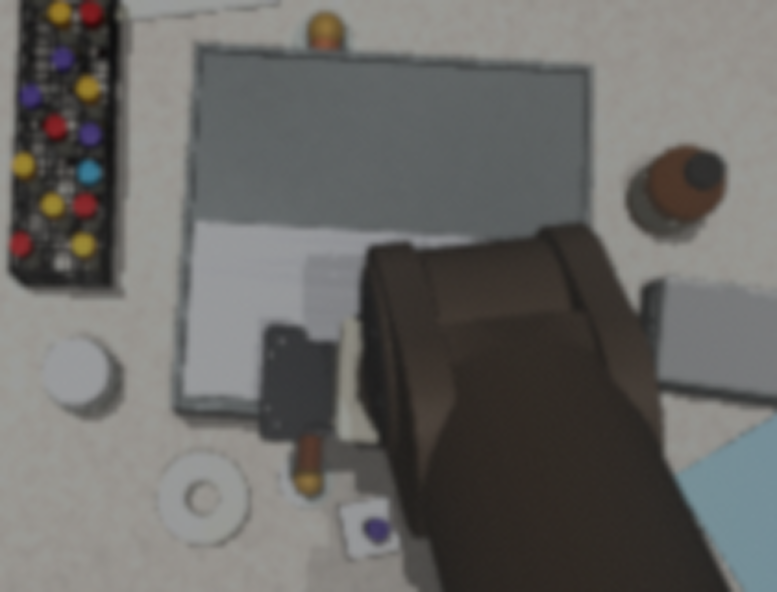

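Run:
```python
from h import *
p=get_image('wrist')
M=np.array(p['mount']);W=np.linalg.inv(M)
for y in (-.044,-.1):
    for x in (-.0375,-.0095,.0095,.0375): print(x,y,proj(p,[x,y,-.095],W).round(),proj(p,[x,y,.095],W).round(),proj(p,[x,y,.0375],W).round())
c=p['color'][190:384]
cv2.imwrite('pics/w2.png',cv2.convertScaleAbs(cv2.resize(c[:,90:410],None,fx=2.4,fy=2.4)[:,:,::-1],alpha=2.5,beta=20))
```

```text
-0.0375 -0.044 [-90. 195.] [590. 196.] [384. 196.]
-0.0095 -0.044 [-67. 285.] [567. 286.] [375. 285.]
0.0095 -0.044 [-54. 339.] [553. 340.] [369. 340.]
0.0375 -0.044 [-35. 411.] [535. 412.] [362. 412.]
-0.0375 -0.1 [-540.  324.] [1044.  326.] [563. 325.]
-0.0095 -0.1 [-427.  497.] [929. 499.] [518. 499.]
0.0095 -0.1 [-367.  589.] [868. 591.] [494. 591.]
0.0375 -0.1 [-296.  698.] [796. 700.] [465. 700.]
```

View pics/w2.png

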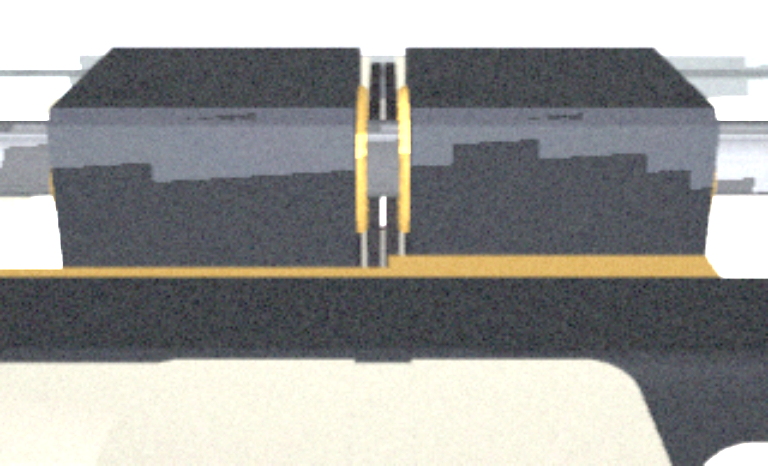

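Run:
```python
from h import *
c=cv2.imread('pics/s1.png')[110:220,140:260]
cv2.imwrite('pics/s1z.png',cv2.convertScaleAbs(cv2.resize(c,None,fx=5.4,fy=5.4,interpolation=cv2.INTER_CUBIC),alpha=2,beta=15))
p=get_image('scene')
R=cv2.Rodrigues(observe()['ee_rot'])[0];t=observe()['position']
print('cam',np.linalg.inv(p['world_to_cam'])[:3,3])
for z in (-.019,.019):
    print([((proj(p,R@np.array([x,y,z])+t)-[140,110])*5.4).round() for x in(-.0095,.0095) for y in (.022,-.044)])
for z in (-.095,.095):
    print([((proj(p,R@np.array([x,y,z])+t)-[140,110])*5.4).round() for x in(-.0375,.0375) for y in (-.044,)])
```

```text
cam [ 0.893443   -0.42059416  0.88702039]
[array([377., 383.]), array([363., 295.]), array([349., 362.]), array([334., 273.])]
[array([318., 431.]), array([300., 344.]), array([291., 409.]), array([272., 321.])]
[array([524., 232.]), array([410., 153.])]
[array([212., 484.]), array([ 98., 388.])]
```

View pics/s1z.png

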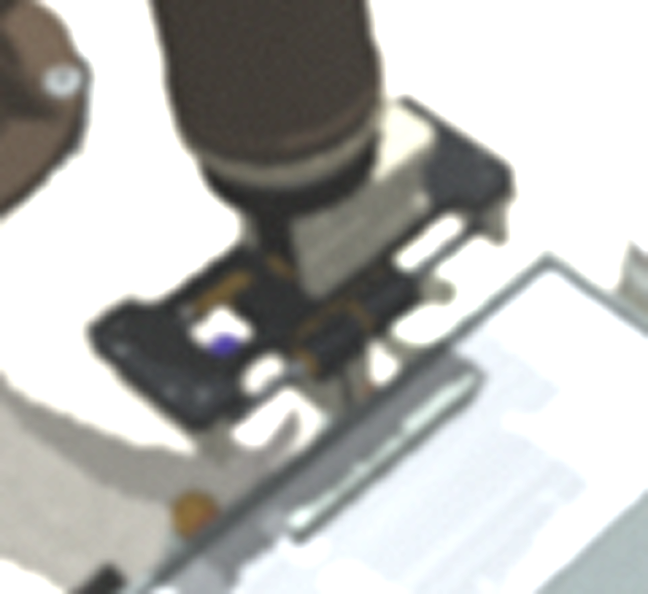

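Request:
{"method": "arm_command", "body": {
  "plan": [
    [[0, 0.015, -0.003], [0, 0, 0]],
    [[0, 0.03, -0.003], [0, 0, 0]],
    [[0, 0.03, -0.003], [0, 0, 0]],
    [[-0.006, 0.03, -0.003], [0, 0, 0]],
    [[-0.012, 0.03, -0.003], [0, 0, 0]]
  ]
}}

```text
clock: 3.95
position: [0.4542, -0.0491, 0.1177]
ee_rot: [-0.085, -2.183, 2.183]
force: [1.7, 0.1, -1.2]
width: 0.006
```

```bash
python3 -c "
from h import *
delta(.0185,.001,.095)
p=get_image('wrist'); save(p,'w3')"
```

```text
t 3.95 box [-0.1157  0.0016] ztip 0.0957 F [ 1.7  0.1 -1.2] w 0.006
shift [-0.1342  0.0009  0.0007] turn [-0.    0.   -0.07]
```

View pics/w3.png

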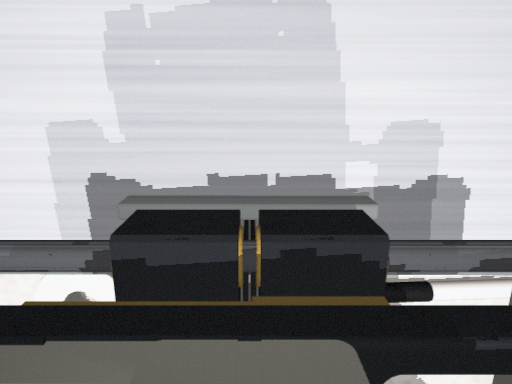

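Request:
{"method": "arm_command", "body": {
  "plan": [
    [[-0.02, 0, 0], [0, 0, 0]],
    [[-0.045, 0, 0], [0, 0, 0]],
    [[-0.07, 0, 0], [0, 0, 0]],
    [[-0.095, 0, 0], [0, 0, 0]],
    [[-0.115, 0, 0], [0, 0, 0]]
  ]
}}

```text
clock: 4.5
position: [0.5692, -0.0579, 0.1173]
ee_rot: [-0.084, -2.182, 2.182]
force: [-3.0, 0.5, 2.2]
width: 0.002
```

```bash
python3 -c "
from h import *
delta(.0185,.001,.095)"
```

```text
t 4.5 box [-0.0003  0.0017] ztip 0.0953 F [-3.   0.5  2.2] w 0.002
shift [-0.0188  0.0003  0.0007] turn [-0.  0. -0.]
```

Now slowly to the stop.

Request:
{"method": "arm_command", "body": {
  "plan": [
    [[-0.006, 0, 0], [0, 0, 0]],
    [[-0.011, 0, 0], [0, 0, 0]],
    [[-0.014, 0, 0], [0, 0, 0]],
    [[-0.016, 0, 0], [0, 0, 0]],
    [[-0.018, 0, 0], [0, 0, 0]]
  ]
}}

```text
clock: 5.0
position: [0.5854, -0.0591, 0.1169]
ee_rot: [-0.083, -2.182, 2.182]
force: [-1.8, 0.4, -1.0]
width: 0.007
```

Request:
{"method": "arm_command", "body": {
  "plan": [
    [[-0.001, 0, 0], [0, 0, 0]],
    [[-0.002, 0, 0], [0, 0, 0]],
    [[-0.003, 0, 0], [0, 0, 0]]
  ]
}}

```text
clock: 5.3
position: [0.5867, -0.0591, 0.1168]
ee_rot: [-0.079, -2.18, 2.181]
force: [-12.4, 1.9, 9.7]
width: 0.006
```

```bash
python3 -c "
from h import *
delta(.0185,.001,.095)"
```

```text
t 5.3 box [0.0172 0.0018] ztip 0.0948 F [-12.4   1.9   9.7] w 0.006
shift [-0.0013 -0.0002  0.0008] turn [-0.02  0.02  0.24]
```

Request:
{"method": "arm_command", "body": {
  "plan": [
    [[0.01, 0, 0], [0, 0, 0]],
    [[0.025, -0.02, 0], [0, 0, 0]],
    [[0.06, -0.05, 0], [0, 0, 0]],
    [[0.11, -0.06, 0], [0, 0, 0]],
    [[0.16, -0.06, 0], [0, 0, 0]]
  ]
}}

```text
clock: 5.8
position: [0.4304, -0.047, 0.1784]
ee_rot: [-0.089, -2.185, 2.185]
force: [0.8, 0.1, 0.6]
width: 0.004
```

Request:
{"method": "arm_command", "body": {
  "plan": [
    [[0, 0, 0], [0, 0, 0]],
    [[0, 0, 0], [0, 0, 0]]
  ]
}}

```text
clock: 6.0
position: [0.4298, -0.0473, 0.1775]
ee_rot: [-0.086, -2.183, 2.184]
force: [0.4, 0.3, 0.5]
width: 0.007
```

Run:
```python
from h import *
delta(-.09,.001,.16)
s=observe()
p=get_image('wrist'); save(p,'w4')
T=np.eye(4);T[:3,:3]=cv2.Rodrigues(s['ee_rot'])[0];T[:3,3]=s['position']
W=np.linalg.inv(T@np.array(p['mount']))
for t,z in (('tagged_stem',.0665),('tagged_tip',.0665),('plain_tip',.0665),('finger_bar',.106),('cover',.086)):
    for r in place_of(p,t)[:2]: print(t,np.round(r['point']),round(r['confidence'],2),tobox(atz(p,r['point'],z,W)).round(4))
p=get_image('scene'); save(p,'s4')
for t,z in (('tagged_stem',.0665),('tagged_tip',.0665),('plain_tip',.0665),('finger_bar',.106),('cover',.086)):
    for r in place_of(p,t)[:2]: print(t,np.round(r['point']),round(r['confidence'],2),tobox(atz(p,r['point'],z)).round(4))
```

```text
t 6.0 box [-0.1401  0.0016] ztip 0.1555 F [0.4 0.3 0.5] w 0.007
shift [-0.0501 -0.0044  0.0006] turn [-0.02  0.01 -0.12]
tagged_stem [178.  57.] 0.83 [-0.0487  0.0504]
tagged_tip [173. 148.] 0.95 [-0.1114  0.0573]
plain_tip [326. 147.] 0.67 [-0.1104 -0.0539]
tagged_stem [239. 201.] 0.89 [-0.0479  0.0496]
tagged_stem [192. 214.] 0.58 [-0.1122 -0.0617]
tagged_tip [251. 224.] 0.73 [0.0243 0.0189]
tagged_tip [222. 190.] 0.54 [-0.1082  0.0464]
plain_tip [191. 215.] 0.44 [-0.1115 -0.0652]
finger_bar [253. 221.] 0.77 [0.0364 0.012 ]
finger_bar [191. 310.] 0.51 [ 0.0879 -0.2377]
cover [262. 237.] 0.85 [0.0767 0.0026]
```

View pics/w4.png

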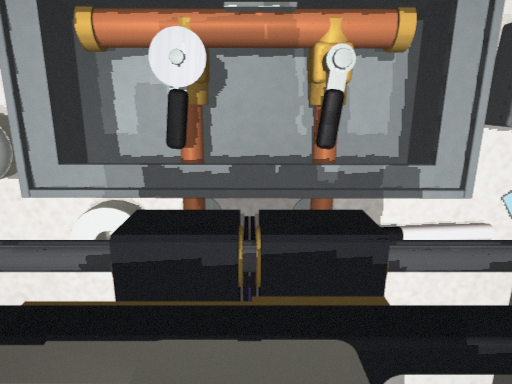

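View pics/s4.png

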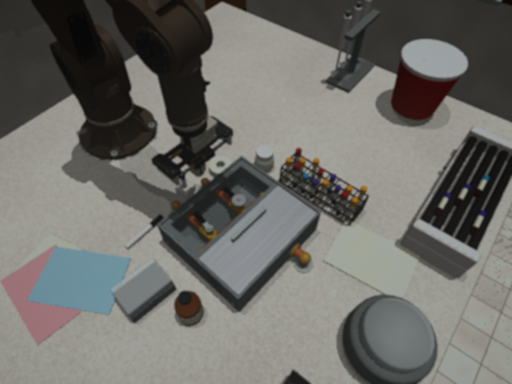

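Request:
{"method": "arm_command", "body": {
  "plan": [
    [[-0.05, 0, -0.019], [0, 0, 0]],
    [[-0.05, 0, -0.019], [0, 0, 0]],
    [[-0.05, 0.03, -0.019], [0, 0, 0]],
    [[-0.05, 0.045, -0.019], [0, 0, 0]],
    [[-0.05, 0.045, -0.019], [0, 0, 0]]
  ]
}}

```text
clock: 7.1
position: [0.4803, -0.032, 0.1301]
ee_rot: [-0.079, -2.181, 2.181]
force: [-0.1, -1.3, 0.9]
width: 0.007
```

Run:
```python
from h import *
delta(-.09,.021,.057)
p=get_image('wrist'); save(p,'w5')
p=get_image('scene'); cv2.imwrite('pics/s5.png',cv2.convertScaleAbs(cv2.resize(p['color'][130:310,140:340],None,fx=3.3,fy=3.3,interpolation=cv2.INTER_CUBIC)[:,:,::-1],alpha=1.6))
```

```text
t 7.1 box [-0.091   0.0207] ztip 0.1081 F [-0.1 -1.3  0.9] w 0.007
shift [-0.0012  0.0511 -0.0003] turn [-0.01  0.03  0.22]
```

View pics/s5.png

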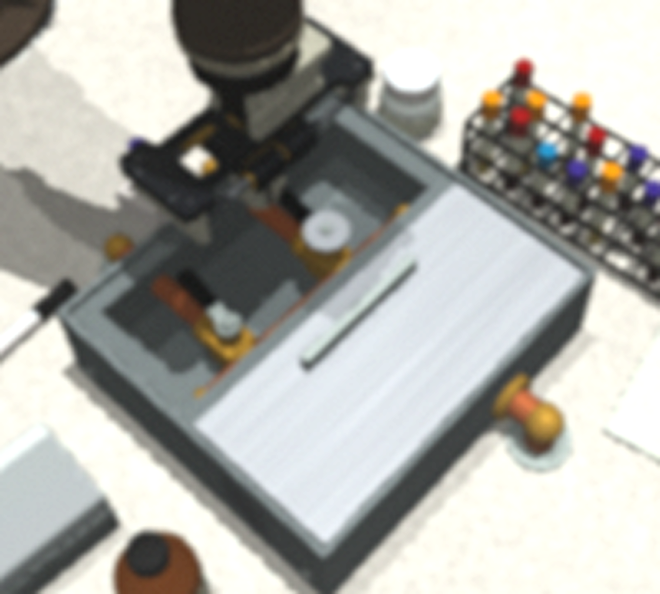

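View pics/w5.png

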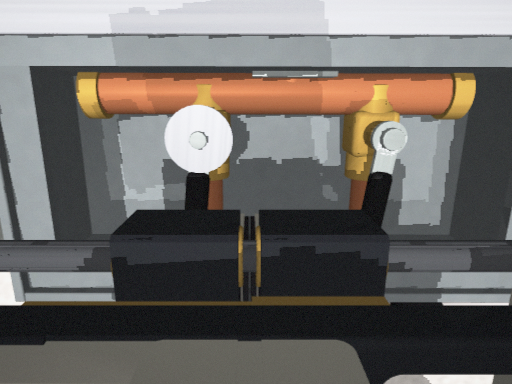

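Request:
{"method": "arm_command", "body": {
  "plan": [
    [[0, 0.02, 0], [0, 0, 0]],
    [[0, 0.04, 0], [0, 0, 0]],
    [[0, 0.051, 0], [0, 0, 0]],
    [[0, 0.051, 0], [0, 0, 0]]
  ]
}}

```text
clock: 7.6
position: [0.4813, -0.0321, 0.0805]
ee_rot: [-0.082, -2.182, 2.182]
force: [-0.3, 0.4, 0.5]
width: 0.008
```

Run:
```python
from h import *
delta(-.09,.021,.057)
s=observe()
p=get_image('wrist'); save(p,'w6')
T=np.eye(4);T[:3,:3]=cv2.Rodrigues(s['ee_rot'])[0];T[:3,3]=s['position']
W=np.linalg.inv(T@np.array(p['mount']))
for t,z in (('tagged_stem',.0665),('tagged_tip',.0665)):
    for r in place_of(p,t)[:2]: print(t,np.round(r['point']),round(r['confidence'],2),tobox(atz(p,r['point'],z,W)).round(4))
p=get_image('scene'); cv2.imwrite('pics/s6.png',cv2.convertScaleAbs(cv2.resize(p['color'][150:250,160:270],None,fx=6,fy=6,interpolation=cv2.INTER_CUBIC)[:,:,::-1],alpha=2))
```

```text
t 7.6 box [-0.09    0.0207] ztip 0.0585 F [-0.3  0.4  0.5] w 0.008
shift [-0.      0.0015 -0.0003] turn [-0.01  0.02  0.07]
tagged_stem [181. 150.] 0.87 [-0.0485  0.0508]
tagged_stem [280.  57.] 0.63 [-0.0096  0.0081]
```

View pics/s6.png

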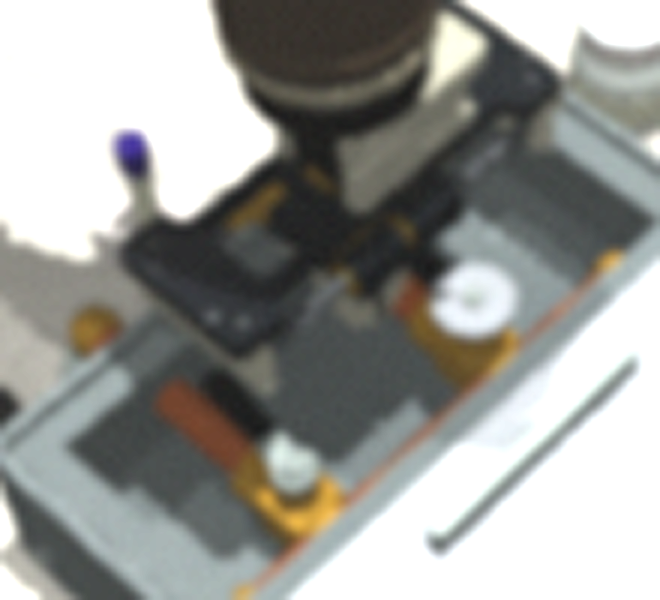

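View pics/w6.png

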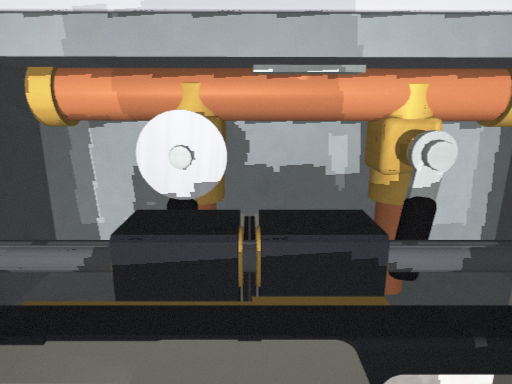

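Run:
```python
from h import *
p=get_image('scene')
for y in (-.074,.116):
  for z in (.08,.09,.10,.11,.123,.14):
    print(y,z,[((proj(p,np.r_[BC+XH*x+YH*y,z])-[160,150])*6).round() for x in (-.127,-.09,-.0525)])
```

```text
-0.074 0.08 [array([142., 364.]), array([200., 414.]), array([261., 466.])]
-0.074 0.09 [array([138., 352.]), array([197., 402.]), array([258., 454.])]
-0.074 0.1 [array([134., 339.]), array([194., 389.]), array([255., 441.])]
-0.074 0.11 [array([131., 326.]), array([190., 376.]), array([253., 429.])]
-0.074 0.123 [array([126., 309.]), array([186., 359.]), array([249., 412.])]
-0.074 0.14 [array([119., 285.]), array([180., 336.]), array([244., 390.])]
0.116 0.08 [array([448., 111.]), array([506., 153.]), array([566., 197.])]
0.116 0.09 [array([447.,  97.]), array([505., 139.]), array([566., 183.])]
0.116 0.1 [array([446.,  83.]), array([505., 126.]), array([566., 170.])]
0.116 0.11 [array([445.,  69.]), array([504., 112.]), array([566., 156.])]
0.116 0.123 [array([444.,  51.]), array([504.,  93.]), array([566., 138.])]
0.116 0.14 [array([442.,  26.]), array([503.,  69.]), array([566., 113.])]
```

Request:
{"method": "arm_command", "body": {
  "plan": [
    [[0, 0.001, -0.018], [0, 0, 0]],
    [[0.002, 0.001, -0.028], [0, 0, 0]],
    [[0.003, 0.001, -0.038], [0, 0, 0]],
    [[0, 0.001, -0.048], [0, 0, 0]],
    [[-0.005, 0.001, -0.058], [0, 0, 0]]
  ]
}}

```text
clock: 8.35
position: [0.4906, 0.0258, 0.0799]
ee_rot: [-0.082, -2.181, 2.182]
force: [-2.1, -2.5, -0.5]
width: 0.001
```

Run:
```python
from h import *
delta(-.0645,.094,.057)
p=get_image('wrist'); save(p,'w7')
p=get_image('scene'); cv2.imwrite('pics/s7.png',cv2.convertScaleAbs(cv2.resize(p['color'][150:250,160:270],None,fx=6,fy=6,interpolation=cv2.INTER_CUBIC)[:,:,::-1],alpha=2))
```

```text
t 8.35 box [-0.0851  0.0791] ztip 0.0579 F [-2.1 -2.5 -0.5] w 0.001
shift [-0.0206  0.0009 -0.0149] turn [-0.03  0.01  0.06]
```

View pics/s7.png

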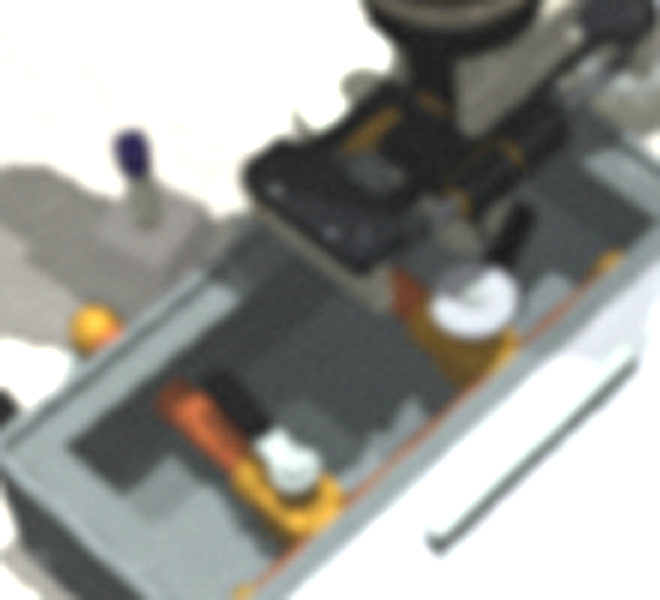

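View pics/w7.png

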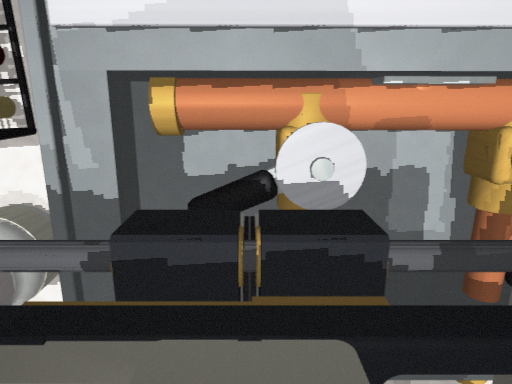

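Request:
{"method": "arm_command", "body": {
  "plan": [
    [[-0.005, 0.001, -0.006], [0, 0, 0]],
    [[-0.01, 0.001, -0.01], [0, 0, 0]],
    [[-0.015, 0.001, -0.013], [0, 0, 0]],
    [[-0.019, 0.001, -0.015], [0, 0, 0]],
    [[-0.021, 0.001, -0.015], [0, 0, 0]]
  ]
}}

```text
clock: 8.95
position: [0.5114, 0.039, 0.0784]
ee_rot: [-0.079, -2.18, 2.181]
force: [-12.9, 1.3, 10.9]
width: 0.005
```

Request:
{"method": "arm_command", "body": {
  "plan": [
    [[-0.001, 0, 0], [0, 0, 0]],
    [[-0.002, 0, 0], [0, 0, 0]],
    [[-0.002, 0, 0], [0, 0, 0]]
  ]
}}

```text
clock: 9.25
position: [0.5114, 0.039, 0.0784]
ee_rot: [-0.075, -2.178, 2.18]
force: [-15.6, 0.9, 12.0]
width: 0.008
```

Run:
```python
from h import *
delta(-.0645,.094,.057)
p=get_image('wrist'); save(p,'w8')
```

```text
t 9.25 box [-0.0654  0.0939] ztip 0.0564 F [-15.6   0.9  12. ] w 0.008
shift [-0.0009 -0.0006 -0.0001] turn [-0.06  0.05  0.41]
```

View pics/w8.png

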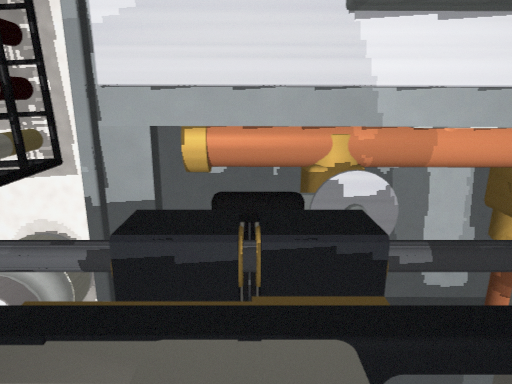

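Request:
{"method": "arm_command", "body": {
  "plan": [
    [[0.007, 0, 0], [0, 0, 0]],
    [[0.014, 0, 0], [0, 0, 0]],
    [[0.014, -0.03, 0], [0, 0, 0]],
    [[0.014, -0.07, 0], [0, 0, 0]],
    [[0.05, -0.1, 0.02], [0, 0, 0]]
  ]
}}

```text
clock: 9.8
position: [0.469, 0.0252, 0.181]
ee_rot: [-0.089, -2.19, 2.184]
force: [0.3, -0.9, 0.9]
width: 0.006
```

Request:
{"method": "arm_command", "body": {
  "plan": [
    [[0.04, -0.02, 0.04], [0, 0, 0]],
    [[0.04, -0.02, 0.06], [0, 0, 0]],
    [[0.04, -0.02, 0.06], [0, 0, 0]],
    [[0.04, -0.02, 0.06], [0, 0, 0]]
  ]
}}

```text
clock: 10.2
position: [0.4206, -0.0341, 0.1989]
ee_rot: [-0.088, -2.183, 2.183]
force: [0.4, -0.1, -0.5]
width: 0.005
```

Run:
```python
from h import *
delta(-.13,.0,.17)
s=observe()
p=get_image('wrist'); save(p,'w9')
T=np.eye(4);T[:3,:3]=cv2.Rodrigues(s['ee_rot'])[0];T[:3,3]=s['position']
W=np.linalg.inv(T@np.array(p['mount']))
for t,z in (('tagged_stem',.0665),('tagged_tip',.0665),('plain_tip',.0665),('finger_bar',.106)):
    for r in place_of(p,t)[:2]: print(t,np.round(r['point']),round(r['confidence'],2),tobox(atz(p,r['point'],z,W)).round(4))
p=get_image('scene'); cv2.imwrite('pics/s9.png',cv2.convertScaleAbs(cv2.resize(p['color'][130:310,140:340],None,fx=3.3,fy=3.3,interpolation=cv2.INTER_CUBIC)[:,:,::-1],alpha=1.6))
```

```text
t 10.2 box [-0.1503  0.014 ] ztip 0.1769 F [ 0.4 -0.1 -0.5] w 0.005
shift [-0.0203  0.0069  0.014 ] turn [ 0.01 -0.07 -0.14]
tagged_stem [198.  47.] 0.87 [-0.0494  0.0516]
tagged_tip [116.  47.] 0.92 [-0.0497  0.1125]
plain_tip [336. 131.] 0.77 [-0.1107 -0.0535]
```

View pics/w9.png

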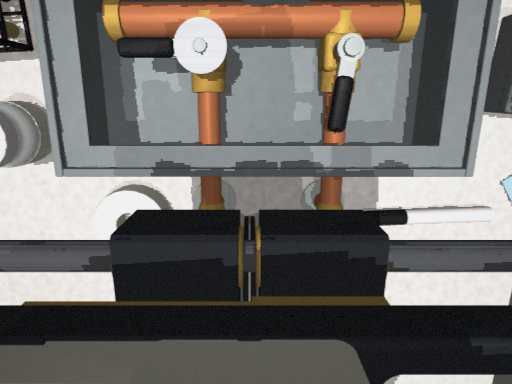

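View pics/s9.png

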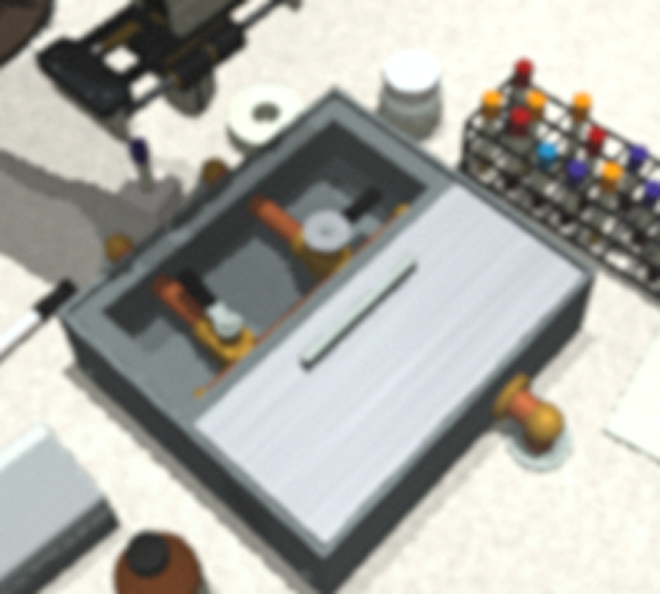

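```bash
python3 -c "
from h import *
print(tobox(atz(get_image('scene'),(140+358/3.3,130+312/3.3),.106)), observe()['force'])
print(sign_off())"
```

```text
[ 0.03541589 -0.00252916] [-0.72960463 -0.42109921 -0.57064562]
the job is handed in; nothing more can be done
None
```

I pushed the cover back to its rear stop, then turned the tagged (left) valve clockwise until it stopped, shut. The job was handed in at about 10.4 s on the robot's clock.

- **Cover:** it stopped moving as the push force rose to about 12 N. The arm put the finger bar at about box x = +31 mm and the scene camera put it at about +35 mm. The expected position is +32 mm, and the few millimetres between them are within camera calibration and my hand-picked pixel. The last picture shows both valves uncovered.
- **Tagged valve:** the handle stalled at its stop under about 16 N. After I backed off, the wrist camera placed its stem and tip in line across the pipe, at box x of -49 and -50 mm, so the angle is about 1.57.
- **Everything else:** the other valve's handle tip is within 0.5 mm of where it was before the turn. The things on the bench look untouched in the pictures. The gripper was clear of everything at hand-in, with less than 1 N on it.

No checks failed, and nothing disagreed beyond the finger bar reading. During both pushes against a stop, the force reading also showed 10 to 12 N upward, which I did not trace. It was gone after I backed off.

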